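# Weigh the sugar canister on the beam scale

### The arm

A 6-joint arm with a two-finger parallel gripper is mounted at the origin on the work surface. World frame = base frame: x ahead of the robot, y to its left, z up, the work surface at z = 0. Lengths are in m, angles in rad, forces in N, time in s.
With the tool pointing down it reaches from about 0.375 to 0.975 m from the base axis. Payload 3.8 kg.
Tool frame: the origin (TCP) lies on the centre line of the jaws, within the pads' length; the fingertips stand 8 mm ahead of it and the grasp point (between the pads) lies 11 mm behind it; z points along the fingers, y is the direction in which the jaws open and shut (so a half turn about z gives the same grasp; the last joint's range is limited). The gripper opens to 85 mm and grips with 20 to 120 N. Pads are 22 mm wide; open, the fingers measure 114 mm over their backs; the gripper's body (76 mm by 85 mm) begins 54 mm behind the grasp point. The pads swing forward as they close: fully open they stand 13 mm farther back than shut.
Start: joints at [-1.281, 0.264, 1.604, -0, 1.274, -0.037], TCP at [0.217, -0.639, 0.239] pointing down, gripper open.
Joint ranges: [-2.63, 2.63], [-0.94, 2.18], [0.31, 2.57], [-1.31, 4.45], [0, 2.66], [-2.55, 2.55]. Speed limits (rad/s): [2.57, 2.57, 3.14, 3.14, 3.14, 3.14].

### API

Orientations are given as a rotation vector (axis times angle).
In Python, from workcell import * gives the robot as it stands.
- The arm moves only by the tool play_rows, never from a script. Its arguments are lists of equal length, an entry for each row: "slide": the shift along the tool's x, y, z in cm, a list of three; "delta_rot": the turn, a rotation vector about the tool's x, y, z in rad, a list of three. In form: {"slide": [[x, y, z], ...], "delta_rot": [[wx, wy, wz], ...]}. A call has 1 to 12 rows; each row is the pose to reach, as a shift and turn from the pose measured when the call began, along the tool's axes at that moment; what a row does not reach only later rows make up. A row lasts 1/12 s, in which the tool goes at most 41.7 mm and 7.16 degrees, less where a joint would pass 70% of its speed; a pose out of reach is approached as far as the arm can. A call with a gripper value outside its range is refused whole. "hand" is the opening, from 0 (shut) to 1 (fully open), set as the call begins (left out, the last holds). The fingers move at their own pace and stop on an object; "force" is the grip in N (left out, the last holds). Time passes only in rows, so rows that repeat a pose let the fingers close. It gives the time, the measured TCP pose, the force and the opening at its end, in the units of the state.
- read_state(): the state, without advancing time (a new reading comes with each control period).
- read_camera(name): name is "scene" or "top" or "wrist"; returns a dict with "image" (400x640x3 uint8, red, green, blue), "depth" (400x640 float32, m along the optical axis (not along the pixel's ray), 0 where there is no reading), "fovy" (degrees; the focal length in pixels is half the picture's height over the tangent of half this angle, whatever the lens; pixels are square), "cx", "cy" (the principal point, pixels), "world_from_camera" (4x4, takes a point from camera to world coordinates); the wrist camera has in their place "hand_eye" (4x4, takes a point from camera to tool coordinates, whose origin is the TCP and whose axes are the flange's). Camera axes: x right, y up, looking along -z (the intrinsics and any distortion apply to the point x, -y, -z); pixel columns grow to the right and rows downward; lengths in m; the calibration is good to about 2 mm. A picture is of the moment at which its call begins: read the wrist's pose just before it.
- finish_job(): hands the job in, once; it reports no verdict.
Trained networks look in a picture, given as the dict that the camera call returned (one of the last four; its "shot" number tells which), for a name from the list of things; names that differ only in an ending like _2 or _b are one class to them, and where a whole thing is asked for, a point or a joint stands for the part that bears it (a point fixed in the world has none). Each returns a list of dicts, best first, with "conf" (0 to 1); they miss things now and then, are a little off and sometimes report something else, mostly with a low value. They report only what shows in the picture. A call takes as long as a camera call. They do not tell look-alikes from the thing itself.
- spot_in(target, picture): "bbox" ([centre column, centre row, width, height] in pixels, round what is visible of it).
- landmark_of(target, picture): "at" ([column, row] in pixels: a listed point, or the origin of a listed thing).
The state is a dict: "time": time; "q": joint angles; "joint_vel": joint speeds; "joint_torque": joint torques, N m; "tool_pos": TCP position; "tcp_rot": TCP orientation; "wrist_force": force on the tool from outside, world axes, zero at the start; "torque": the same for the moment, N m; "width": opening from 0.0 (shut) to 1.0 (fully open).
Only numpy, scipy, OpenCV 4.12 (cv2) and the standard library are available. Lean on these libraries where they do the work, as an engineer would, in place of code of your own. Each camera call takes 0.05 s, during which the arm holds its last target.

### The job

Weigh the closed aluminium canister on the beam scale: stand it upright in the middle of the scale's round pan and let go, then nudge the poise out along the notched beam, notch by notch, until the beam, left free, comes to rest with its pointer between the two long marks of the index plate. Work with a light touch: only push the poise by its knob, do not pinch it or lean on the beam, and do not press the canister down onto the pan. Leave the poise sitting in its notch and the other things on the counter where they are.

Things in the scene. Friction and masses are not known exactly. Their poses are not given: they have to be found in the camera images.
- canister_center (a point): Closed plain aluminium canister with a flush lid, 62 mm in diameter, 110 mm tall, loose and upright on the counter. The point is its centre, 55 mm above its underside. Its gross mass lies between 225 and 390 g; it is to be found by the weighing.
- pan: Round flat steel pan of the scale, 130 mm in diameter, 4 mm thick, no rim. Origin: centre of its upper face. It stays level and moves straight up and down, 14 mm either way of 122 mm above the counter; up when the pointer is down. The canister draws it down to its lower stop (108 mm) while the poise is still at its start. A load weighs the same anywhere on it.
- beam: Notched steel beam, swinging freely about a level pivot between stops 0.14 rad either way of level; at rest about 1.5 s after a touch. Origin: on the pivot axis, 92 mm above the counter. Its -y axis runs along the beam to the pointer; x is the pivot axis; z is up when level. The pan is carried 100 mm to +y of the pivot. Bracket cheeks beside the pivot reach 101 mm above the counter.
- first_notch (a point): Root of the first V-notch in the beam's upper edge, 45 mm from the pivot. The bar is 8 mm thick. From here 22 notches, 8 mm apart and 2.2 mm deep, run out to the last. One notch is worth 20 g; near level, moving the poise one notch out lowers the pointer by 12 mm. The canister balances somewhere between 90 and 156 mm out from here.
- last_notch (a point): Root of the last of the 22 notches, 213 mm from the pivot.
- poise: Poise, a 250 g steel saddle astride the beam with an upright round steel knob, 22 mm in diameter, 38 mm tall. Origin: centre of the knob, over the beam's centre line, 32 mm above the notch roots. It starts in one of the notches 2 to 7 (16 to 56 mm out from the first). While anything touches it the pointer does not read true.
- saddle_top (a point): Middle of the saddle's flat top at the foot of the knob, 19 mm below the knob's centre; the saddle is 36 mm across the beam and 28 mm along it. Its weight holds it in a notch and makes a quick touch a knock: meet it slower than 30 mm/s. A push of about 3 N on the knob along the beam takes it over a tooth; past the crest, 4 mm on, it falls into the next notch by itself. It cannot come off.
- pointer (a point): Tip of the pointer, a thin dark blade at the free end of the beam, 258 mm from the pivot; its axes are the beam's. It rests up to 36 mm above or below the index: above while the canister outweighs the poise (poise must go out, away from the pivot), below when the poise is too far out.
- index (a point): Centre of the index on the upright white plate at the end of the scale, 7 mm beyond the pointer tip, at the pivot's height; the plate is 4 mm thick, its top 144 mm above the counter. Two long dark marks lie 7.5 mm above and below the point. Its axes are the base's, z up. The grey base is 130 by 470 mm, its top 24 mm above the counter.
- cezve: Bystander: small steel coffee pot with a long wooden handle, body 74 mm in diameter, 72 mm tall, handle tip 155 mm from its axis and 105 mm high. Origin: centre of its underside, handle to its -x.
- cup: Bystander: yellow ceramic cup with a handle, 82 mm in diameter, 75 mm tall. Origin: centre of its underside.
- tumbler: Bystander: clear glass tumbler, 70 mm in diameter, 100 mm tall. Origin: centre of its underside.
- jar: Bystander: small glass jar with a steel cap, 58 mm in diameter, 85 mm tall. Origin: centre of its underside.
- mill: Bystander: turned wooden pepper mill, 54 mm in diameter, 140 mm tall. Origin: centre of its underside.
- spoon: Bystander: wooden spoon 240 mm long lying on the counter.
Not all that is in view belongs to the job. Leave any purple look-alike of the part that bears canister_center alone.

How it is judged:
On the way, in this order (a step that is already met when the one before it is completed fails the run):
1. The canister stands upright on the pan, released, and has drawn the pan down (horizontal distance between canister_center and pan below 0.035 m and z of canister_center in the frame of pan between 0.05 and 0.06 m and angle between canister_center's own z axis and vertical below 0.08 rad and z of pointer in the frame of index above 0.02 m and contact force between the fingers and anything else below 0.1 N), for 0.3 s.
2. Hands off, the pointer rests between the two long marks with the poise seated in a notch (horizontal distance between canister_center and pan below 0.035 m and z of canister_center in the frame of pan between 0.05 and 0.06 m and angle between canister_center's own z axis and vertical below 0.08 rad and z of pointer in the frame of index between -0.0075 and 0.0075 m and linear speed of poise below 0.02 m/s and contact force between the fingers and anything else below 0.1 N), for 0.5 s.
At the end, for the whole second after the job is handed in: The canister stands upright (within 0.08 rad) on the pan, its axis within 35 mm of the pan's centre; the poise is seated in a notch and still; the pointer tip is within 7.5 mm above or below the index centre and stays there; nothing is touched by the hand (all of step 2).
It fails at once if the beam or the poise on it is struck, pushed, pinched or leaned on with more than 12 N (contact force between the fingers and beam above 12 N).
It fails at once if the pan is pressed or struck with more than 15 N (contact force between anything else and pan above 15 N).
It fails at once if a bystander is shifted by more than 30 mm (distance of any of cezve, cup, tumbler, jar, mill, spoon from where it was at the start of the episode above 0.03 m).
It fails at once if a bystander is tipped (angle between any of cezve, cup, tumbler, jar, mill's own z axis and vertical above 0.35 rad).
It also fails if it takes over 72 s, if anything falls off the work surface, if the arm or the gripper's body presses on something with over 40 N, if the wrist force passes 120 N, or if a joint passes its speed limit or range.

## Working session

There is one attempt and no reset: what is moved stays moved. The work goes in short steps, Python scripts to look and compute and a tool call to move; the robot and the scene stay as the last step left them, time stands still between calls to the robot, and variables do not carry over. Pictures are saved under pics/ and viewed, and the job is handed in when it is done.

Besides the shell and the picture viewer there is one more tool, called after "Emit:" as name(argument=value, ...) on one line, values as JSON. play_rows: Moves the arm, as the interface text tells. Its arguments: {"type":"object","properties":{"slide":{"type":"array"},"delta_rot":{"type":"array"},"hand":{"type":"number"},"force":{"type":"number"}},"required":["slide","delta_rot"]}

```bash
ls; mkdir -p pics; cat > h.py <<'E'
from workcell import *
import numpy as np, cv2
from scipy.spatial.transform import Rotation as R
def save(p,n): cv2.imwrite(f'pics/{n}.png',cv2.cvtColor(p['image'],cv2.COLOR_RGB2BGR))
def wfc(p,st=None):
    if 'world_from_camera' in p: return np.array(p['world_from_camera'])
    T=np.eye(4);T[:3,:3]=R.from_rotvec(st['tcp_rot']).as_matrix();T[:3,3]=st['tool_pos']
    return T@np.array(p['hand_eye'])
def ray(p,uv,st=None):
    f=200/np.tan(np.radians(p['fovy'])/2)
    T=wfc(p,st); d=np.array([(uv[0]-p['cx'])/f,-(uv[1]-p['cy'])/f,-1.0])
    return T[:3,3],T[:3,:3]@d
def onz(p,uv,z,st=None):
    o,d=ray(p,uv,st); return o+d*(z-o[2])/d[2]
def dep(p,uv,st=None):
    o,d=ray(p,uv,st); u,v=int(round(uv[0])),int(round(uv[1]))
    return o+d*p['depth'][v,u]
E
python3 - <<'E'
from h import *
print(read_state())
ps={}
for n in('scene','top'):
    p=read_camera(n);save(p,n+'0');ps[n]=p
    print(n,{k:v for k,v in p.items() if k not in('image','depth')})
    for t in ['canister_center','pan','beam','first_notch','last_notch','poise','saddle_top','pointer','index','cezve','cup','tumbler','jar','mill','spoon']:
        for l in landmark_of(t,p)[:3]:
            try: d=np.round(dep(p,l['at']),3)
            except Exception as e: d=e
            print(t,l,d)
E
```

```text
pics
{'time': 0.0, 'q': array([-1.28087972e+00,  2.64755868e-01,  1.60538756e+00, -2.64371725e-05,
        1.27373933e+00, -3.68816588e-02]), 'joint_vel': array([-0.00124897,  0.00032134,  0.00116294,  0.00140107,  0.00102785,
        0.00250068]), 'joint_torque': array([ 4.35056310e-03, -5.15100074e+01, -3.67312288e+01,  2.69874090e-04,
        1.29051527e-02, -1.08604974e-05]), 'tool_pos': array([ 0.21647533, -0.6385715 ,  0.23795289]), 'tcp_rot': array([-3.09750634e+00, -5.10695273e-01,  4.92928758e-04]), 'wrist_force': array([ 0.39959548, -0.67446142,  0.57832575]), 'torque': array([-0.0516633 , -0.04835149, -0.03301523]), 'width': 1.0038247622748908}
scene {'fovy': 44.34158897692489, 'cx': 316.98365345497604, 'cy': 199.19397195682495, 'world_from_camera': array([[ 0.15864768, -0.84239914,  0.51497049,  1.36444761],
       [ 0.98732644,  0.13315282, -0.08635297, -0.13447362],
       [ 0.0041739 ,  0.52214368,  0.85284732,  1.42565177],
       [ 0.        ,  0.        ,  0.        ,  1.        ]]), 'shot': 1}
canister_center {'at': [399.3, 150.0], 'conf': 0.97} [0.405 0.31  0.087]
[... 2736 characters left out ...]
 {'at': [387.2, 270.5], 'conf': 0.94} [ 0.338 -0.238  0.005]
cezve {'at': [280.6, 209.1], 'conf': 0.34} [0.535 0.107 0.136]
cup {'at': [273.9, 135.6], 'conf': 0.78} [0.807 0.138 0.009]
tumbler {'at': [205.5, 172.0], 'conf': 0.72} [0.665 0.353 0.096]
tumbler {'at': [392.0, 204.6], 'conf': 0.24} [ 0.554 -0.256  0.047]
jar {'at': [287.1, 267.9], 'conf': 0.47} [0.352 0.092 0.083]
mill {'at': [429.8, 250.2], 'conf': 0.8} [ 0.4   -0.361  0.1  ]
mill {'at': [207.3, 170.0], 'conf': 0.7} [0.669 0.345 0.107]
mill {'at': [338.1, 204.3], 'conf': 0.43} [ 0.55  -0.074  0.107]
spoon {'at': [348.4, 143.4], 'conf': 0.74} [ 0.773 -0.12   0.016]
spoon {'at': [390.0, 203.3], 'conf': 0.39} [ 0.561 -0.253  0.03 ]
```

View pics/scene0.png

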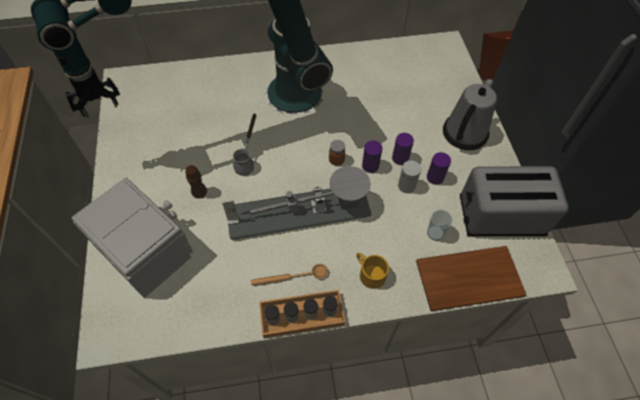

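View pics/top0.png

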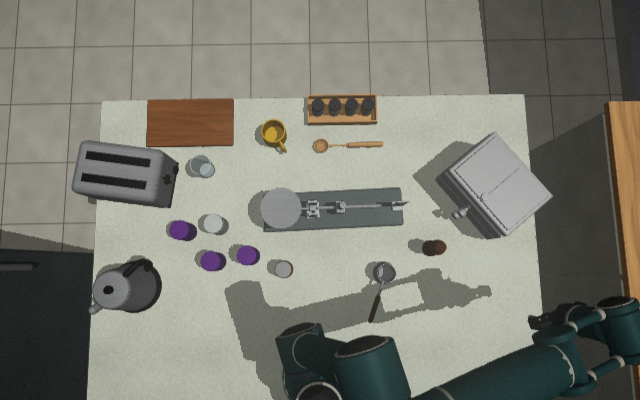

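```bash
cat >> h.py <<'E'
def cloud(p,st=None):
    f=200/np.tan(np.radians(p['fovy'])/2); T=wfc(p,st)
    v,u=np.mgrid[0:400,0:640]; d=p['depth']
    P=np.stack([(u-p['cx'])/f*d,-(v-p['cy'])/f*d,-d],-1)@T[:3,:3].T+T[:3,3]
    P[d==0]=np.nan
    return P
E
python3 - <<'E'
from h import *
p=read_camera('top');P=cloud(p)
im=p['image'];
z=P[...,2]
def circ(c,zlo,zhi,r,name):
    m=(z>zlo)&(z<zhi)&(np.hypot(P[...,0]-c[0],P[...,1]-c[1])<r)
    Q=P[m]; (a,rad)=cv2.minEnclosingCircle(Q[:,:2].astype(np.float32))
    print(name,m.sum(),Q.mean(0).round(4),np.median(Q[:,2]).round(4),np.round(a,4),round(rad,4),im[m].mean(0).round())
circ((0.50,0.32),.095,.125,.05,'can')
for n,c in dict(p1=(.477,.421),p2=(.382,.328),p3=(.389,.21)).items(): circ(c,.095,.125,.05,n)
circ((.543,.103),.125,.15,.09,'pan')
# scene surface median
print(np.nanmedian(z[(abs(P[...,0]-.65)<.05)&(abs(P[...,1])<.2)]))
cv2.imwrite('pics/topz.png',cv2.resize(cv2.cvtColor(im[180:240,240:420],cv2.COLOR_RGB2BGR),None,fx=4.4,fy=4.4,interpolation=cv2.INTER_CUBIC))
m=(z>.06)&(P[...,1]<.03)&(P[...,1]>-.28)&(abs(P[...,0]-.55)<.07)
for q in np.arange(-.28,.03,.01):
    k=m&(abs(P[...,1]-q)<.005)
    if k.sum(): print(round(q,3),k.sum(),P[k][:,0].min().round(3),P[k][:,0].max().round(3),P[k][:,2].max().round(3))
E
```

```text
can 304 [0.4975 0.3231 0.1101] 0.1104 [0.4986 0.3237] 0.0315 [167. 172. 168.]
p1 315 [0.4794 0.4299 0.1099] 0.1103 [0.4798 0.4311] 0.0312 [ 90.  56. 115.]
p2 319 [0.3795 0.3303 0.1098] 0.1102 [0.3791 0.3316] 0.0315 [ 92.  58. 117.]
p3 318 [0.3958 0.2173 0.1102] 0.1105 [0.3962 0.218 ] 0.0312 [ 95.  61. 120.]
pan 1337 [0.5402 0.1081 0.1362] 0.1363 [0.5406 0.108 ] 0.065 [140. 142. 141.]
0.0005505482389727145
-0.28 7 0.552 0.556 0.141
-0.27 12 0.552 0.553 0.152
-0.26 15 0.55 0.554 0.146
-0.23 1 0.551 0.551 0.065
-0.22 4 0.548 0.555 0.063
-0.21 5 0.548 0.555 0.066
-0.2 7 0.548 0.555 0.071
-0.19 8 0.548 0.555 0.068
-0.18 8 0.548 0.555 0.069
-0.17 6 0.548 0.552 0.077
-0.16 7 0.546 0.551 0.076
-0.15 7 0.545 0.551 0.082
-0.14 9 0.545 0.552 0.074
-0.13 9 0.545 0.552 0.081
-0.12 9 0.545 0.552 0.077
-0.11 9 0.545 0.552 0.081
-0.1 8 0.545 0.551 0.124
-0.09 35 0.529 0.563 0.134
-0.08 39 0.529 0.564 0.134
-0.07 46 0.529 0.563 0.117
-0.06 13 0.542 0.564 0.088
-0.05 9 0.542 0.549 0.088
-0.04 9 0.542 0.548 0.09
-0.03 9 0.542 0.548 0.093
-0.02 9 0.541 0.549 0.093
-0.01 13 0.521 0.548 0.108
0.0 40 0.519 0.57 0.109
0.01 49 0.518 0.57 0.107
0.02 33 0.519 0.567 0.105
0.03 4 0.541 0.546 0.097
```

View pics/topz.png

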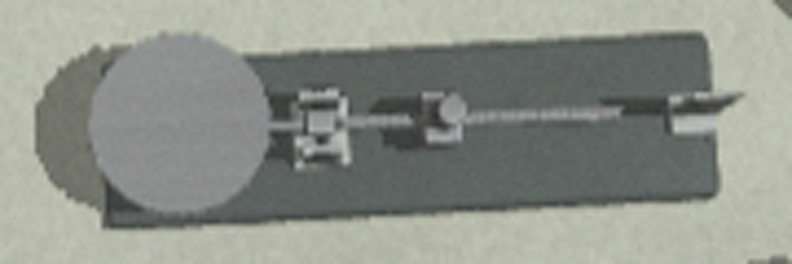

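```bash
cat >> h.py <<'E'
def rel(st,pos,ydir=None):
    """slide (cm) and delta_rot from present pose to TCP pos with tool down, tool y along ydir (deg)"""
    R0=R.from_rotvec(st['tcp_rot']); s=R0.inv().apply(np.array(pos)-st['tool_pos'])*100
    if ydir is None: return s.round(2),None
    a=np.radians(ydir); y=np.array([np.cos(a),np.sin(a),0]); zz=np.array([0,0,-1.]); x=np.cross(y,zz)
    Rt=R.from_matrix(np.stack([x,y,zz],1)); return s.round(2),(R0.inv()*Rt).as_rotvec().round(3)
def ydeg(st):
    y=R.from_rotvec(st['tcp_rot']).as_matrix(); return np.degrees(np.arctan2(y[1,1],y[0,1])),y.round(3)
E
python3 - <<'E'
from h import *
st=read_state();print(ydeg(st))
print(rel(st,(.46,-.25,.26),ydeg(st)[0]))
for yd in (-30,0,30,45,60,100,125,150,180):print(yd,rel(st,(.4985,.3235,.26),yd))
E
```

```text
(np.float64(-71.27478778168579), array([[ 0.947,  0.321,  0.   ],
       [ 0.321, -0.947,  0.   ],
       [ 0.   ,  0.   , -1.   ]]))
(array([ 35.54, -29.06,  -2.07]), array([ 0., -0.,  0.]))
-30 (array([ 57.6 , -82.14,  -2.07]), array([ 0.  , -0.  , -0.72]))
0 (array([ 57.6 , -82.14,  -2.07]), array([ 0.   , -0.   , -1.244]))
30 (array([ 57.6 , -82.14,  -2.07]), array([ 0.   , -0.   , -1.768]))
45 (array([ 57.6 , -82.14,  -2.07]), array([ 0.   , -0.   , -2.029]))
60 (array([ 57.6 , -82.14,  -2.07]), array([ 0.   , -0.   , -2.291]))
100 (array([ 57.6 , -82.14,  -2.07]), array([ 0.   ,  0.   , -2.989]))
125 (array([ 57.6 , -82.14,  -2.07]), array([-0.   , -0.   ,  2.858]))
150 (array([ 57.6 , -82.14,  -2.07]), array([-0.   , -0.   ,  2.421]))
180 (array([ 57.6 , -82.14,  -2.07]), array([-0.   , -0.   ,  1.898]))
```

Emit:
play_rows(slide=[[3,-2.5,-0.5],[6,-5,-1],[9,-7.5,-1.5],[12,-10,-2],[15,-12.5,-2],[18,-15,-2],[21,-17.5,-2],[24,-20,-2],[27,-22.5,-2],[30,-25,-2],[33,-27.5,-2],[35.5,-29,-2]], delta_rot=[[0,0,-0.07],[0,0,-0.14],[0,0,-0.21],[0,0,-0.28],[0,0,-0.35],[0,0,-0.42],[0,0,-0.49],[0,0,-0.56],[0,0,-0.63],[0,0,-0.7],[0,0,-0.77],[0,0,-0.84]], hand=1)

```text
time: 2.65
tool_pos: [0.4605, -0.2477, 0.2596]
tcp_rot: [-2.618, -1.736, -0.001]
wrist_force: [0.8, -0.7, -0.1]
width: 1.007
```

```bash
python3 - <<'E'
from h import *
st=read_state();print(st['tool_pos'],ydeg(st)[0],st['q'],rel(st,(.4985,.3235,.20),33))
E
```

```text
[ 0.46052    -0.24774341  0.25964665] -22.888709940783354 [-5.41772582e-01 -3.84609320e-02  1.90078330e+00  9.34814361e-04
  1.27897163e+00 -1.42558223e-01] (array([ 54.1 , -18.72,   6.  ]), array([ 0.001, -0.001, -0.975]))
```

Emit:
play_rows(slide=[[3.8,-1.3,0],[7.6,-2.6,0],[11.4,-3.9,0],[15.2,-5.2,0],[19,-6.5,0],[22.8,-7.8,0],[26.6,-9.1,0],[30.4,-10.4,0],[34.2,-11.7,0],[38,-13,0],[41.8,-14.4,0],[45.6,-15.8,0]], delta_rot=[[0,0,-0.08],[0,0,-0.16],[0,0,-0.24],[0,0,-0.32],[0,0,-0.4],[0,0,-0.48],[0,0,-0.56],[0,0,-0.64],[0,0,-0.72],[0,0,-0.8],[0,0,-0.88],[0,0,-0.97]])

```text
time: 3.65
tool_pos: [0.4921, 0.2359, 0.2604]
tcp_rot: [1.5, 2.759, 0.002]
wrist_force: [0.7, -0.2, -0.8]
width: 1.001
```

```bash
python3 - <<'E'
from h import *
st=read_state();print(st['tool_pos'],ydeg(st)[0],rel(st,(.4985,.3235,.20),33))
st=read_state();p=read_camera('wrist');save(p,'w1');P=cloud(p,st);z=P[...,2]
c=(.4985,.3235)
m=(z>.095)&(z<.125)&(np.hypot(P[...,0]-c[0],P[...,1]-c[1])<.05)
Q=P[m];print(m.sum(),Q.mean(0));print(cv2.minEnclosingCircle(Q[:,:2].astype(np.float32)),p['image'][m].mean(0))
E
```

```text
[0.49206269 0.23591136 0.26035096] 32.936738731050966 (array([7.  , 5.29, 6.04]), array([ 0.002,  0.   , -0.001]))
3549 [0.4955735  0.32466903 0.10895396]
((0.49667197465896606, 0.32429447770118713), 0.03102864883840084) [126.3429135  132.06790645 126.33953226]
```

View pics/w1.png

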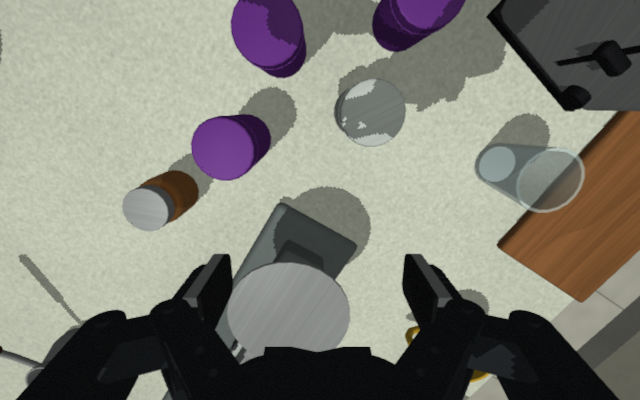

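```bash
python3 - <<'E'
from h import *
st=read_state();print(rel(st,(.4975,.324,.20),33),rel(st,(.4975,.324,.070),33))
E
```

```text
(array([6.45, 4.88, 6.09]), array([ 0.006, -0.005,  0.006])) (array([ 6.39,  4.81, 19.09]), array([ 0.006, -0.005,  0.006]))
```

Emit:
play_rows(slide=[[2,1.6,2],[4,3.2,4],[5.6,4.2,6],[6.4,4.85,8],[6.4,4.85,10.5],[6.4,4.85,13],[6.4,4.85,15.5],[6.4,4.85,17.5],[6.4,4.85,19],[6.4,4.85,19.1],[6.4,4.85,19.1]], delta_rot=[[0,0,0],[0,0,0],[0,0,0],[0,0,0],[0,0,0],[0,0,0],[0,0,0],[0,0,0],[0,0,0],[0,0,0],[0,0,0]])

```text
time: 4.62
tool_pos: [0.497, 0.3237, 0.0689]
tcp_rot: [-1.489, -2.763, -0.008]
wrist_force: [0.3, -0.3, 0.6]
width: 0.996
```

```bash
python3 - <<'E'
from h import *
st=read_state();print(st['tool_pos'],ydeg(st)[0],rel(st,(.4975,.324,.07),33),st['wrist_force'])
p=read_camera('top');save(p,'top1')
E
```

```text
[0.49695787 0.32365839 0.0689289 ] 33.346697319223985 (array([-0.  ,  0.06, -0.11]), array([ 0.003, -0.005,  0.006])) [ 0.25865853 -0.25857574  0.55677944]
```

Emit:
play_rows(slide=[[0,0,0],[0,0,0],[0,0,0],[0,0,0],[0,0,0],[0,0,0],[0,0,0],[0,0,0]], delta_rot=[[0,0,0],[0,0,0],[0,0,0],[0,0,0],[0,0,0],[0,0,0],[0,0,0],[0,0,0]], hand=0, force=30)

```text
time: 5.33
tool_pos: [0.4989, 0.3247, 0.0723]
tcp_rot: [-1.49, -2.765, -0.015]
wrist_force: [-2.5, -1.9, 6.9]
width: 0.719
```

```bash
python3 - <<'E'
from h import *
st=read_state();print(st['tool_pos'],ydeg(st)[0],st['wrist_force'],st['width'],rel(st,(.5405,.108,.25)))
E
```

```text
[0.49887037 0.32474175 0.07233609] 33.352655045730074 [-2.54698303 -1.93251803  6.91575289] 0.7188169755887843 (array([-20.3 ,  -8.3 , -17.93]), None)
```

Emit:
play_rows(slide=[[0,0,-1],[0,0,-3],[0,0,-6],[0,0,-9],[0,0,-12],[-2,-0.8,-14.5],[-5,-2,-16],[-8,-3.2,-17],[-11,-4.5,-17],[-14,-5.7,-17],[-17,-7,-17],[-19,-8,-17]], delta_rot=[[0,0,0],[0,0,0],[0,0,0],[0,0,0],[0,0,0],[0,0,0],[0,0,0],[0,0,0],[0,0,0],[0,0,0],[0,0,0],[0,0,0]])

```text
time: 6.33
tool_pos: [0.536, 0.1179, 0.2413]
tcp_rot: [1.491, 2.764, 0.014]
wrist_force: [0.1, 0.5, -2.6]
width: 0.719
```

```bash
python3 - <<'E'
from h import *
st=read_state();print(st['tool_pos'],ydeg(st)[0],st['wrist_force'],st['width'],rel(st,(.5405,.108,.21)))
st=read_state();p=read_camera('wrist');save(p,'w2')
p=read_camera('scene');save(p,'s2');P=cloud(p);z=P[...,2]
m=(z>.19)&(np.hypot(P[...,0]-st['tool_pos'][0],P[...,1]-st['tool_pos'][1])<.05)
cv2.imwrite('pics/s2z.png',cv2.resize(cv2.cvtColor(p['image'][110:260,220:460],cv2.COLOR_RGB2BGR),None,fx=3.2,fy=3.2,interpolation=cv2.INTER_CUBIC))
for l in landmark_of('canister_center',p): 
    o,d=ray(p,l['at']);print(l,dep(p,l['at']))
E
```

```text
[0.53597994 0.11794442 0.24133714] 33.29810810427843 [ 0.12599595  0.49337664 -2.63740491] 0.7194069791764781 (array([-1.09, -0.19,  3.13]), None)
{'at': [401.8, 147.6], 'conf': 0.89} [0.40651193 0.31609091 0.10003137]
{'at': [354.2, 162.0], 'conf': 0.86} [0.56659255 0.10668005 0.28124652]
{'at': [436.9, 169.7], 'conf': 0.69} [0.50445578 0.41333292 0.08636081]
{'at': [372.8, 157.2], 'conf': 0.65} [0.59416314 0.14985152 0.33224239]
{'at': [247.0, 166.4], 'conf': 0.27} [ 0.35552287 -0.21182997  0.03503278]
```

View pics/s2z.png

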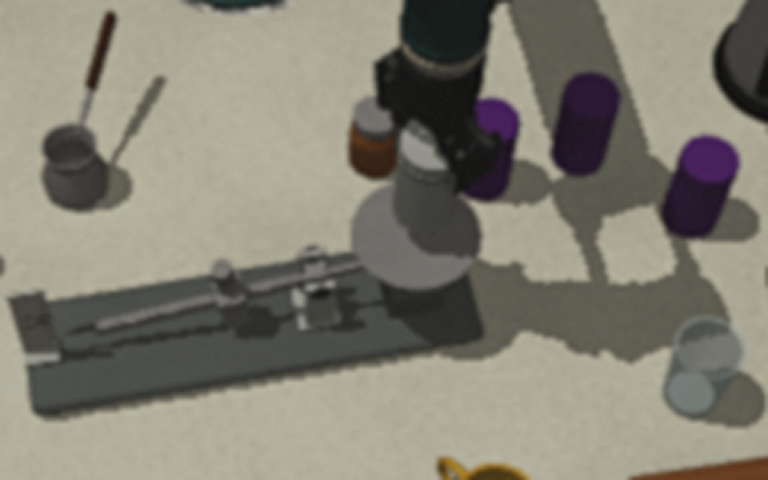

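View pics/w2.png

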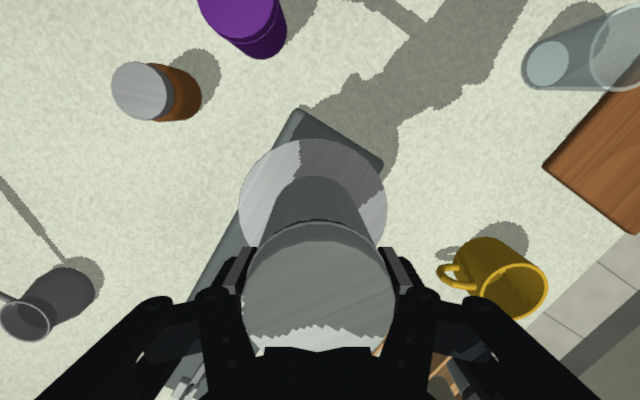

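Emit:
play_rows(slide=[[-0.5,-0.1,0.8],[-1.1,-0.2,1.6],[-1.1,-0.2,2.4],[-1.1,-0.2,2.8],[-1.1,-0.2,3.0],[-1.1,-0.2,3.2],[-1.1,-0.2,3.4],[-1.1,-0.2,3.6],[-1.1,-0.2,3.8],[-1.1,-0.2,4.0],[-1.1,-0.2,4.2]], delta_rot=[[0,0,0],[0,0,0],[0,0,0],[0,0,0],[0,0,0],[0,0,0],[0,0,0],[0,0,0],[0,0,0],[0,0,0],[0,0,0]])

```text
time: 7.4
tool_pos: [0.5405, 0.1092, 0.1992]
tcp_rot: [1.495, 2.763, 0.016]
wrist_force: [-0.9, 1.4, -2.0]
width: 0.722
```

```bash
python3 - <<'E'
from h import *
st=read_state();print(st['tool_pos'],ydeg(st)[0],st['wrist_force'],st['width'],rel(st,(.5405,.108,.182)))
p=read_camera('scene');save(p,'s3');P=cloud(p);z=P[...,2]
m=(np.hypot(P[...,0]-.5405,P[...,1]-.108)<.062)&(np.hypot(P[...,0]-.5405,P[...,1]-.108)>.04)&(z>.09)&(z<.15)
print(m.sum(),np.median(z[m]))
E
```

```text
[0.54051408 0.10920708 0.19917555] 33.172295553379094 [-0.9402143   1.36258525 -1.95682168] 0.721569120954239 (array([-0.11, -0.08,  1.72]), None)
440 0.12615780966936696
```

Emit:
play_rows(slide=[[-0.05,-0.05,0.2],[-0.1,-0.1,0.4],[-0.1,-0.1,0.6],[-0.1,-0.1,0.8],[-0.1,-0.1,1.0],[-0.1,-0.1,1.2],[-0.1,-0.1,1.4],[-0.1,-0.1,1.55],[-0.1,-0.1,1.6],[-0.1,-0.1,1.6]], delta_rot=[[0,0,0],[0,0,0],[0,0,0],[0,0,0],[0,0,0],[0,0,0],[0,0,0],[0,0,0],[0,0,0],[0,0,0]])

```text
time: 8.28
tool_pos: [0.54, 0.1078, 0.1824]
tcp_rot: [-1.495, -2.763, -0.015]
wrist_force: [1.1, 0.8, -1.8]
width: 0.719
```

```bash
python3 - <<'E'
from h import *
st=read_state();print(st['tool_pos'],ydeg(st)[0],st['wrist_force'],st['width'],rel(st,(.5405,.108,.182)))
p=read_camera('scene');save(p,'s4');P=cloud(p);z=P[...,2]
m=(np.hypot(P[...,0]-.5405,P[...,1]-.108)<.062)&(np.hypot(P[...,0]-.5405,P[...,1]-.108)>.04)&(z>.09)&(z<.15)
print(m.sum(),np.median(z[m]))
E
```

```text
[0.53996105 0.10782601 0.18235494] 33.17027830599097 [ 1.11609709  0.76441635 -1.76100882] 0.7190778495660008 (array([-0.02,  0.05,  0.04]), None)
431 0.10914770407112417
```

Pan at about 109 mm, not bottomed hard; release.

Emit:
play_rows(slide=[[0,0,0],[0,0,0],[0,0,0],[0,0,0],[0,0,0],[0,0,0],[0,0,0]], delta_rot=[[0,0,0],[0,0,0],[0,0,0],[0,0,0],[0,0,0],[0,0,0],[0,0,0]], hand=1)

```text
time: 8.92
tool_pos: [0.54, 0.1078, 0.1826]
tcp_rot: [-1.495, -2.763, -0.015]
wrist_force: [0.5, 0.1, 0.1]
width: 1.0
```

Emit:
play_rows(slide=[[0,0,-0.5],[0,0,-2],[0,0,-4],[0,0,-7],[0,0,-10],[0,0,-12],[0,0,-12],[0,0,-12]], delta_rot=[[0,0,0],[0,0,0],[0,0,0],[0,0,0],[0,0,0],[0,0,0],[0,0,0],[0,0,0]])

```text
time: 9.58
tool_pos: [0.5406, 0.1069, 0.3049]
tcp_rot: [1.494, 2.761, 0.019]
wrist_force: [0.9, 0.9, -0.9]
width: 0.997
```

```bash
python3 - <<'E'
from h import *
st=read_state();print(st['tool_pos'],ydeg(st)[0],st['wrist_force'],st['width'])
p=read_camera('wrist');save(p,'w5')
p=read_camera('scene');save(p,'s5');P=cloud(p);z=P[...,2]
cv2.imwrite('pics/s5z.png',cv2.resize(cv2.cvtColor(p['image'][130:260,220:420],cv2.COLOR_RGB2BGR),None,fx=4,fy=4,interpolation=cv2.INTER_CUBIC))
m=(np.hypot(P[...,0]-.5405,P[...,1]-.108)<.062)&(np.hypot(P[...,0]-.5405,P[...,1]-.108)>.04)&(z>.09)&(z<.15)
print(m.sum(),np.median(z[m]))
m=(np.hypot(P[...,0]-.5405,P[...,1]-.108)<.05)&(z>.21)&(z<.226)
print(m.sum(),P[m].mean(0),cv2.minEnclosingCircle(P[m][:,:2].astype(np.float32)))
for t in('canister_center','pan','poise','saddle_top','pointer','index','beam'):
  for l in landmark_of(t,p): print(t,l,dep(p,l['at']))
E
```

```text
[0.54057041 0.10691405 0.30491435] 33.1683758064987 [ 0.93293417  0.91108679 -0.89477476] 0.9968357174811617
452 0.10719488564171176
281 [0.54241872 0.10482143 0.21690502] ((0.5396357178688049, 0.10495110601186752), 0.033060722053050995)
canister_center {'at': [352.9, 178.3], 'conf': 0.88} [0.57291008 0.1066668  0.20681535]
canister_center {'at': [401.1, 146.1], 'conf': 0.87} [0.40470399 0.3130974  0.10659083]
canister_center {'at': [374.0, 158.2], 'conf': 0.85} [0.42824089 0.21591752 0.09004488]
canister_center {'at': [437.2, 171.2], 'conf': 0.82} [0.50888537 0.41360982 0.08386763]
pan {'at': [347.6, 187.2], 'conf': 0.57} [0.57018351 0.09398234 0.15668664]
poise {'at': [293.3, 191.3], 'conf': 0.75} [ 0.55956103 -0.07314965  0.15769298]
poise {'at': [316.9, 193.9], 'conf': 0.38} [0.54253479 0.00294093 0.09697608]
saddle_top {'at': [295.2, 192.3], 'conf': 0.76} [ 0.5576618  -0.06737026  0.14756927]
saddle_top {'at': [293.3, 193.4], 'conf': 0.2} [ 0.55921542 -0.07356951  0.14518549]
pointer {'at': [235.8, 205.0], 'conf': 0.7} [ 0.49539982 -0.26294892  0.0192763 ]
index {'at': [232.8, 208.1], 'conf': 0.74} [ 0.55509925 -0.26567338  0.0999666 ]
index {'at': [339.5, 157.0], 'conf': 0.72} [0.37715981 0.10905895 0.05092201]
beam {'at': [316.0, 191.8], 'conf': 0.69} [0.52939052 0.00214606 0.08920833]
beam {'at': [294.9, 191.9], 'conf': 0.18} [ 0.55647768 -0.06811832  0.14820853]
```

View pics/s5z.png

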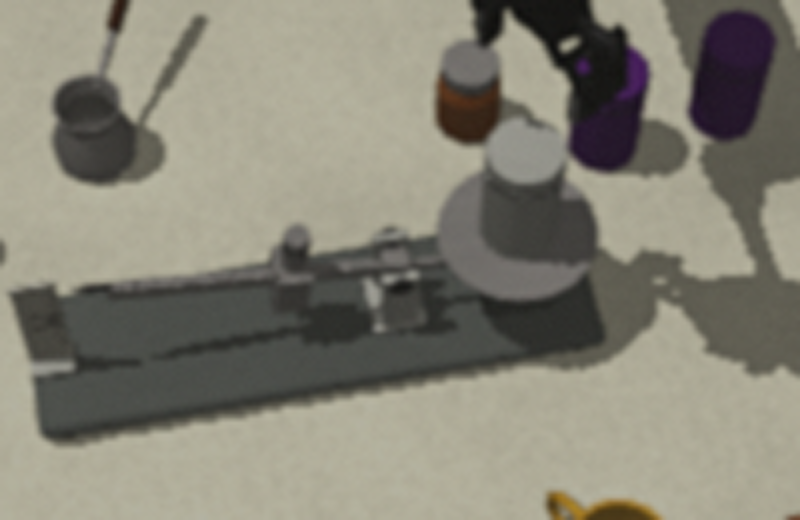

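View pics/w5.png

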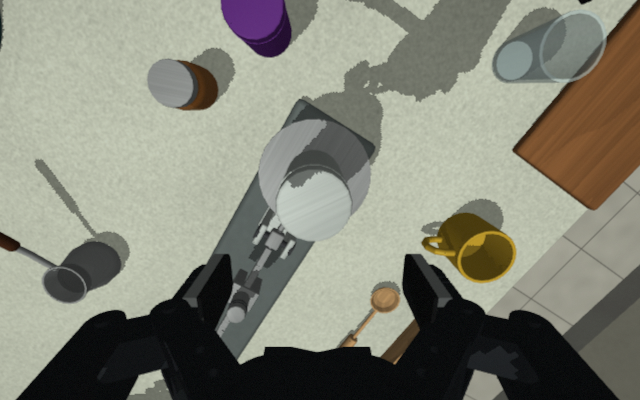

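```bash
python3 - <<'E'
from h import *
st=read_state();print(rel(st,(.545,-.02,.27),2))
E
```

```text
(array([-10.94,  -6.47,   3.06]), array([ 0.005, -0.007,  0.544]))
```

Emit:
play_rows(slide=[[-2,-1,0],[-4,-2.3,0],[-6,-3.5,0],[-8,-4.7,1],[-10,-6,2],[-10.9,-6.5,3],[-10.9,-6.5,3],[-10.9,-6.5,3]], delta_rot=[[0,0,0.09],[0,0,0.18],[0,0,0.27],[0,0,0.36],[0,0,0.45],[0.005,-0.007,0.544],[0.005,-0.007,0.544],[0.005,-0.007,0.544]], hand=0, force=20)

```text
time: 10.7
tool_pos: [0.5439, -0.02, 0.2698]
tcp_rot: [-2.179, -2.26, 0.001]
wrist_force: [0.1, 0.3, 0.3]
width: 0.002
```

```bash
python3 - <<'E'
from h import *
st=read_state();print(st['tool_pos'],ydeg(st),st['q'])
p=read_camera('wrist');save(p,'w6');P=cloud(p,st);z=P[...,2]
def an(P):
  z=P[...,2]
  for lo,hi in((.10,.108),(.108,.118),(.118,.126),(.126,.132),(.132,.14),(.14,.15),(.15,.156),(.156,.17)):
    m=(z>lo)&(z<hi)&(abs(P[...,0]-.545)<.03)&(abs(P[...,1]+.075)<.04)
    if m.sum()>3: print(lo,m.sum(),P[m].mean(0).round(4),P[m].min(0).round(3),P[m].max(0).round(3))
an(P)
for t in('poise','saddle_top','pointer','index','beam','first_notch','last_notch'):
  for l in landmark_of(t,p): print(t,l,dep(p,l['at'],st))
q=read_camera('top');save(q,'t6');print('top');an(cloud(q))
E
```

```text
[ 0.54394715 -0.01995514  0.26978289] (np.float64(2.0687833720157776), array([[-0.036,  0.999, -0.002],
       [ 0.999,  0.036,  0.001],
       [ 0.001, -0.002, -1.   ]])) [-8.30228135e-02 -6.20244125e-04  1.84498567e+00  9.83174257e-04
  1.29934800e+00 -1.19393326e-01]
0.1 153 [ 0.5448 -0.0581  0.1021] [ 0.527 -0.064  0.1  ] [ 0.562 -0.04   0.107]
0.108 447 [ 0.5454 -0.0707  0.113 ] [ 0.528 -0.089  0.109] [ 0.564 -0.061  0.118]
0.118 40 [ 0.5456 -0.0657  0.1216] [ 0.536 -0.074  0.118] [ 0.557 -0.063  0.126]
0.126 34 [ 0.5455 -0.0641  0.1291] [ 0.536 -0.068  0.126] [ 0.555 -0.062  0.132]
0.132 40 [ 0.5449 -0.0629  0.1372] [ 0.535 -0.067  0.132] [ 0.556 -0.061  0.139]
0.14 65 [ 0.5454 -0.0616  0.1453] [ 0.535 -0.066  0.141] [ 0.555 -0.059  0.15 ]
0.15 46 [ 0.5447 -0.0613  0.1514] [ 0.537 -0.063  0.15 ] [ 0.552 -0.06   0.153]
poise {'at': [316.5, 243.7], 'conf': 0.92} [ 0.54268875 -0.00853132  0.2679027 ]
saddle_top {'at': [317.8, 239.4], 'conf': 0.86} [ 0.54531666 -0.06019686  0.15238534]
saddle_top {'at': [169.1, 65.2], 'conf': 0.63} [0.37630327 0.09517259 0.05087043]
index {'at': [3
[... 185 characters left out ...]
 0.81} [ 0.54385568 -0.03819169  0.09647767]
first_notch {'at': [317.5, 339.4], 'conf': 0.37} [ 0.55035446 -0.20400396  0.12106649]
last_notch {'at': [318.3, 338.5], 'conf': 0.6} [ 0.55121679 -0.20186582  0.12192981]
top
0.1 20 [ 0.5407 -0.0607  0.1035] [ 0.529 -0.083  0.1  ] [ 0.549 -0.042  0.108]
0.108 25 [ 0.5418 -0.0717  0.1132] [ 0.529 -0.083  0.11 ] [ 0.564 -0.061  0.118]
0.118 8 [ 0.5438 -0.075   0.1207] [ 0.534 -0.082  0.118] [ 0.563 -0.064  0.125]
0.14 13 [ 0.5438 -0.0695  0.1469] [ 0.537 -0.081  0.144] [ 0.553 -0.059  0.15 ]
0.15 22 [ 0.5463 -0.0704  0.1532] [ 0.536 -0.078  0.151] [ 0.555 -0.059  0.156]
0.156 9 [ 0.5471 -0.0691  0.1584] [ 0.539 -0.077  0.156] [ 0.555 -0.065  0.162]
```

View pics/w6.png

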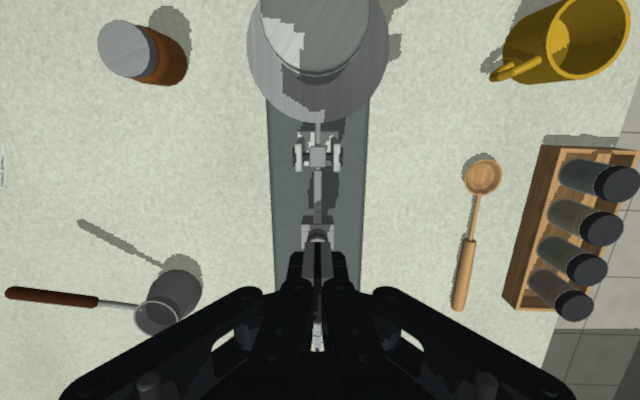

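View pics/t6.png

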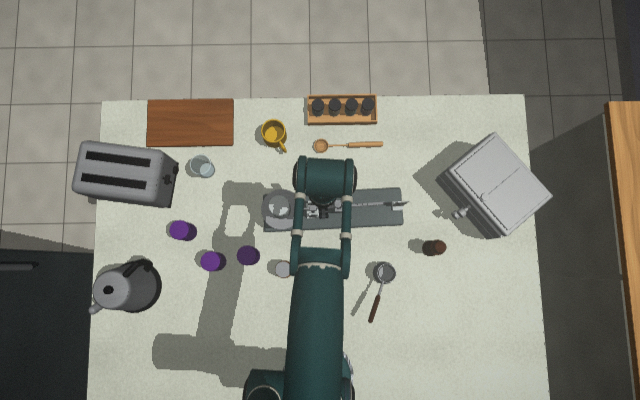

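Emit:
play_rows(slide=[[-0.5,0,2],[-1,0,5],[-1.5,0,8],[-1.5,0,10.5],[-1.5,0,12.5],[-1.5,0,13.5],[-1.5,0,14.1],[-1.5,0,14.1],[-1.5,0,14.1]], delta_rot=[[0,0,0],[0,0,0],[0,0,0],[0,0,0],[0,0,0],[0,0,0],[0,0,0],[0,0,0],[0,0,0]])

```text
time: 11.9
tool_pos: [0.5461, -0.0343, 0.131]
tcp_rot: [2.18, 2.26, 0.002]
wrist_force: [0.2, -0.4, 0.5]
width: 0.001
```

```bash
python3 - <<'E'
from h import *
st=read_state();print(st['tool_pos'],ydeg(st)[0],st['wrist_force'])
p=read_camera('wrist');save(p,'w7')
p=read_camera('scene');cv2.imwrite('pics/s7z.png',cv2.resize(cv2.cvtColor(p['image'][130:260,220:420],cv2.COLOR_RGB2BGR),None,fx=4,fy=4,interpolation=cv2.INTER_CUBIC))
E
```

```text
[ 0.54611055 -0.0342549   0.13103058] 2.0792788459036418 [ 0.20609216 -0.38189403  0.52051774]
```

View pics/s7z.png

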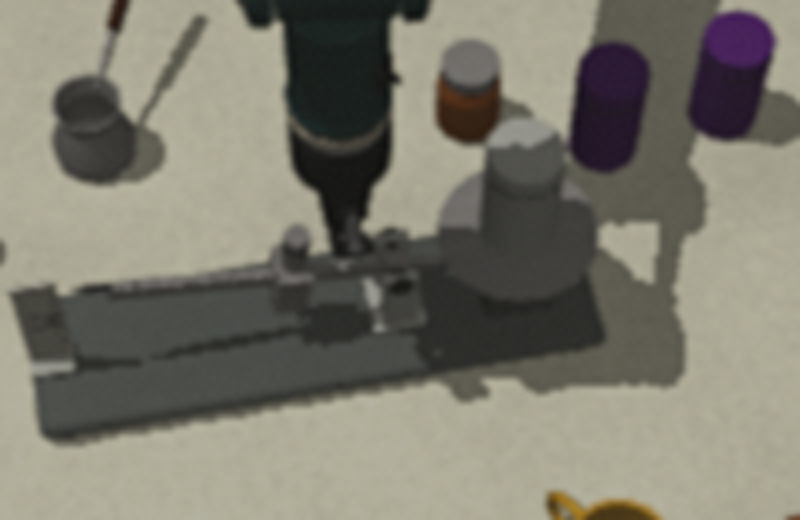

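View pics/w7.png

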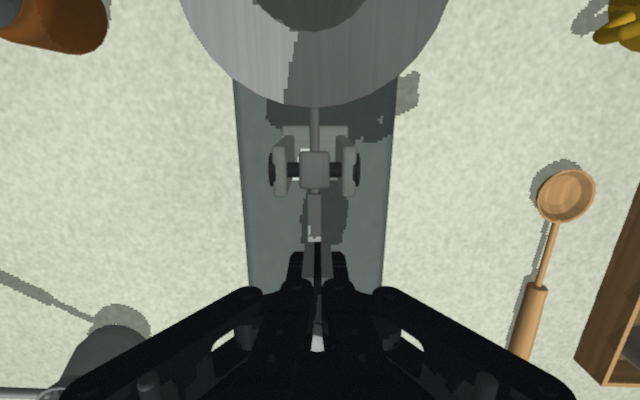

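Emit:
play_rows(slide=[[-0.5,-0.15,0],[-0.9,-0.15,0],[-1.15,-0.15,0],[-1.3,-0.15,0],[-1.45,-0.15,0],[-1.6,-0.15,0],[-1.75,-0.15,0],[-1.9,-0.15,0],[-2.05,-0.15,0],[-2.2,-0.15,0],[-2.3,-0.15,0]], delta_rot=[[0,0,0],[0,0,0],[0,0,0],[0,0,0],[0,0,0],[0,0,0],[0,0,0],[0,0,0],[0,0,0],[0,0,0],[0,0,0]])

```text
time: 12.92
tool_pos: [0.5459, -0.0575, 0.1317]
tcp_rot: [2.179, 2.26, 0.004]
wrist_force: [0.2, 3.3, 0.1]
width: -0.008
```

```bash
python3 - <<'E'
from h import *
st=read_state();print(st['tool_pos'],ydeg(st)[0],st['wrist_force'])
p=read_camera('scene');cv2.imwrite('pics/s8z.png',cv2.resize(cv2.cvtColor(p['image'][130:260,220:420],cv2.COLOR_RGB2BGR),None,fx=4,fy=4,interpolation=cv2.INTER_CUBIC))
for l in landmark_of('poise',p)+landmark_of('pointer',p): print(l)
P=cloud(p);z=P[...,2];m=(z>.143)&(z<.17)&(abs(P[...,0]-.545)<.03)&(P[...,1]<-.06)&(P[...,1]>-.2)&(np.abs(P[...,1]-st['tool_pos'][1])>.013)
print(m.sum(),P[m].mean(0),P[m].min(0),P[m].max(0))
E
```

```text
[ 0.54588321 -0.0574533   0.13173829] 2.0697906290629664 [0.19453564 3.25208074 0.06914215]
{'at': [288.9, 192.1], 'conf': 0.71}
{'at': [237.2, 202.4], 'conf': 0.6}
{'at': [336.4, 156.4], 'conf': 0.49}
44 [ 0.55067419 -0.08221343  0.15302472] [ 0.53982605 -0.09203062  0.14353182] [ 0.56031311 -0.0720281   0.16090458]
```

View pics/s8z.png

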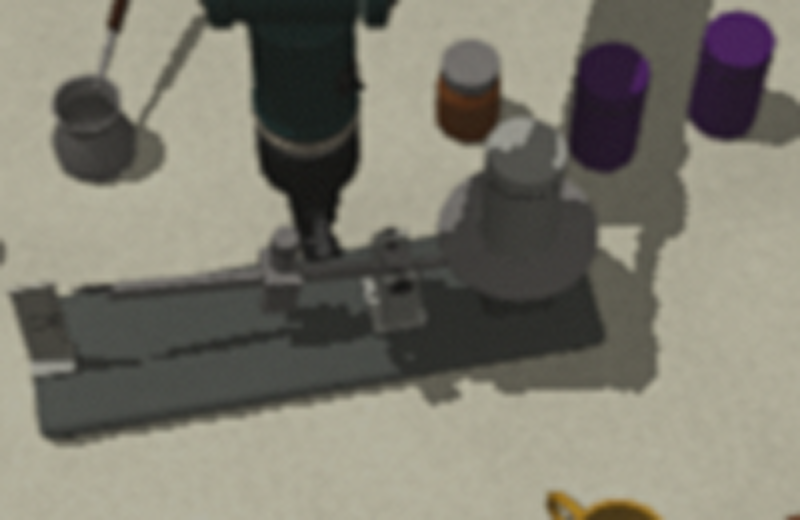

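Emit:
play_rows(slide=[[-0.15,0,0],[-0.3,0,-0.05],[-0.45,0,-0.05],[-0.6,0,-0.1],[-0.75,0,-0.1],[-0.9,0,-0.1],[-1.05,0,-0.15],[-1.2,0,-0.15],[-1.35,0,-0.2],[-1.5,0,-0.2],[-1.65,0,-0.2],[-1.8,0,-0.2]], delta_rot=[[0,0,0],[0,0,0],[0,0,0],[0,0,0],[0,0,0],[0,0,0],[0,0,0],[0,0,0],[0,0,0],[0,0,0],[0,0,0],[0,0,0]])

```text
time: 14.07
tool_pos: [0.5465, -0.0751, 0.1336]
tcp_rot: [2.18, 2.26, 0.005]
wrist_force: [0.9, 4.3, -0.8]
width: -0.001
```

```bash
cat > look.py <<'E'
from h import *
import sys
n=sys.argv[1]
st=read_state();print(st['time'],st['tool_pos'],ydeg(st)[0],st['wrist_force'])
p=read_camera('scene');save(p,'s'+n);cv2.imwrite(f'pics/s{n}z.png',cv2.resize(cv2.cvtColor(p['image'][140:250,220:380],cv2.COLOR_RGB2BGR),None,fx=5,fy=5,interpolation=cv2.INTER_CUBIC))
for t in('poise','pointer','saddle_top'):
  for l in landmark_of(t,p)[:2]: print(t,l)
P=cloud(p);z=P[...,2]
m=(np.hypot(P[...,0]-.5405,P[...,1]-.108)<.062)&(np.hypot(P[...,0]-.5405,P[...,1]-.108)>.045)&(z>.09)&(z<.15)
print('pan z',m.sum(),np.median(z[m]))
E
python3 look.py 9
```

```text
14.0667 [ 0.54646397 -0.07505309  0.1335922 ] 2.0480136519920316 [ 0.88228111  4.2935536  -0.78083079]
poise {'at': [283.8, 192.3], 'conf': 0.66}
pointer {'at': [239.2, 201.4], 'conf': 0.63}
pointer {'at': [199.3, 189.7], 'conf': 0.18}
saddle_top {'at': [286.7, 193.9], 'conf': 0.55}
pan z 382 0.10763223056824378
```

View pics/s9z.png

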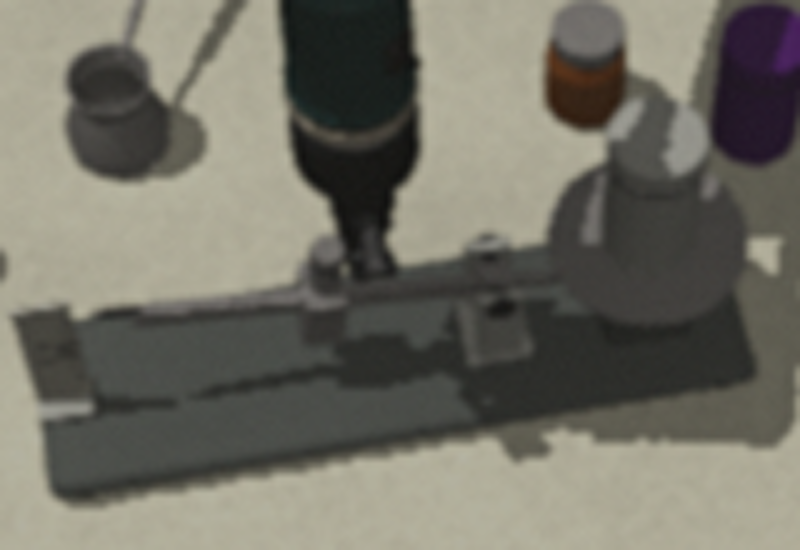

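Emit:
play_rows(slide=[[-0.15,0,0],[-0.3,0,-0.05],[-0.45,0,-0.05],[-0.6,0,-0.1],[-0.75,0,-0.1],[-0.9,0,-0.1],[-1.05,0,-0.15],[-1.2,0,-0.15],[-1.35,0,-0.2],[-1.5,0,-0.2],[-1.65,0,-0.2],[-1.8,0,-0.2]], delta_rot=[[0,0,0],[0,0,0],[0,0,0],[0,0,0],[0,0,0],[0,0,0],[0,0,0],[0,0,0],[0,0,0],[0,0,0],[0,0,0],[0,0,0]])

```text
time: 15.27
tool_pos: [0.5471, -0.0935, 0.1356]
tcp_rot: [2.179, 2.26, 0.003]
wrist_force: [0.2, -0.1, 0.1]
width: 0.001
```

```bash
python3 look.py 10
```

```text
15.2667 [ 0.54714931 -0.09353462  0.1356315 ] 2.080427937171815 [ 0.16152588 -0.08112807  0.11586848]
poise {'at': [277.7, 191.1], 'conf': 0.54}
pointer {'at': [238.0, 205.1], 'conf': 0.97}
saddle_top {'at': [280.6, 194.8], 'conf': 0.75}
saddle_top {'at': [239.6, 204.1], 'conf': 0.44}
pan z 380 0.10752291758303112
```

View pics/s10z.png

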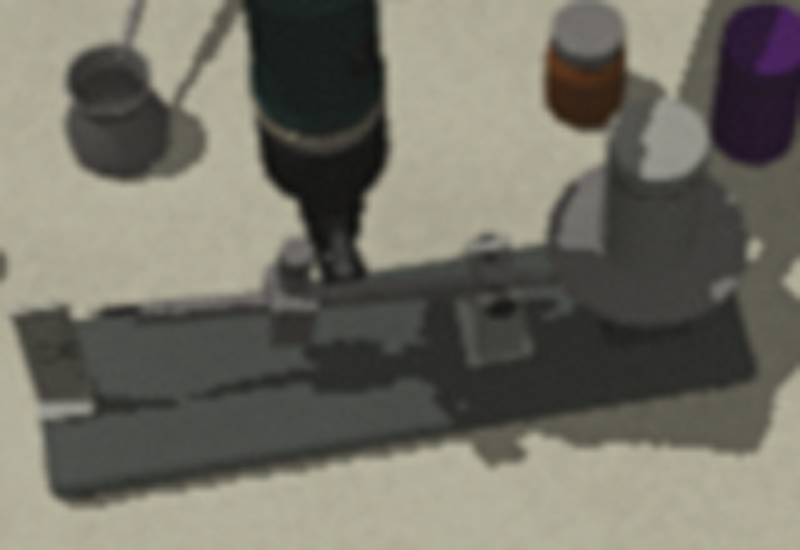

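```bash
cat >> h.py <<'E'
def proj(p,X):
    T=np.linalg.inv(np.array(p['world_from_camera']));c=T[:3,:3]@X+T[:3,3];f=200/np.tan(np.radians(p['fovy'])/2)
    return np.array([p['cx']+f*c[0]/-c[2],p['cy']-f*c[1]/-c[2]])
PIV=np.array([.5435,.008,.092]); BD=np.array([.035,-.9994,0])
def bp(d,h,t): # point at beam distance d, height h above axis, tilt t(up at pointer)
    return PIV+BD*(d*np.cos(t)-h*np.sin(t))+np.array([0,0,1])*(d*np.sin(t)+h*np.cos(t))
E
python3 - <<'E'
from h import *
p=read_camera('scene')
for k in range(5,22): print(k,proj(p,bp(45+0,0,0)*0+bp(.045+.008*k,.031,.14)).round(1))
print('ptr up',proj(p,bp(.258,0,.14)),'lev',proj(p,bp(.258,0,0)),proj(p,bp(.258,0,.05)),'down',proj(p,bp(.258,0,-.14)))
E
```

```text
5 [293.4 191.7]
6 [290.9 191.9]
7 [288.4 192.1]
8 [285.8 192.3]
9 [283.3 192.5]
10 [280.7 192.8]
11 [278.2 193. ]
12 [275.6 193.2]
13 [273.1 193.4]
14 [270.5 193.7]
15 [267.9 193.9]
16 [265.3 194.1]
17 [262.7 194.3]
18 [260.1 194.5]
19 [257.5 194.8]
20 [254.9 195. ]
21 [252.3 195.2]
ptr up [237.4061141  201.96446782] lev [238.13922856 208.00972065] [237.69433784 205.90260584] down [240.41225646 213.56106178]
```

Emit:
play_rows(slide=[[-0.15,0,0],[-0.3,0,0],[-0.45,0,-0.05],[-0.6,0,-0.05],[-0.75,0,-0.1],[-0.85,0,-0.1],[-0.85,0,-0.1],[-0.8,0,-0.1],[-0.8,0,-0.1],[-0.8,0,-0.1]], delta_rot=[[0,0,0],[0,0,0],[0,0,0],[0,0,0],[0,0,0],[0,0,0],[0,0,0],[0,0,0],[0,0,0],[0,0,0]])

```text
time: 16.35
tool_pos: [0.5475, -0.1018, 0.1369]
tcp_rot: [2.179, 2.259, 0.003]
wrist_force: [0.2, -0.6, -0.2]
width: -0.003
```

```bash
python3 look.py 11
```

```text
16.35 [ 0.54750112 -0.10179875  0.13692988] 2.060162207129125 [ 0.19281365 -0.61952417 -0.17206275]
poise {'at': [275.9, 193.2], 'conf': 0.77}
poise {'at': [198.5, 193.0], 'conf': 0.2}
pointer {'at': [240.2, 205.7], 'conf': 0.87}
pointer {'at': [335.9, 157.9], 'conf': 0.52}
saddle_top {'at': [279.2, 195.1], 'conf': 0.46}
pan z 379 0.10697404455115778
```

Emit:
play_rows(slide=[[-0.15,0,0],[-0.3,0,0],[-0.45,0,-0.05],[-0.6,0,-0.05],[-0.75,0,-0.1],[-0.85,0,-0.1],[-0.85,0,-0.1],[-0.8,0,-0.1],[-0.8,0,-0.1],[-0.8,0,-0.1]], delta_rot=[[0,0,0],[0,0,0],[0,0,0],[0,0,0],[0,0,0],[0,0,0],[0,0,0],[0,0,0],[0,0,0],[0,0,0]])

```text
time: 17.38
tool_pos: [0.5478, -0.1098, 0.1379]
tcp_rot: [2.179, 2.259, 0.003]
wrist_force: [-0.1, 0.2, -0.5]
width: 0.002
```

```bash
python3 look.py 12
```

```text
17.3833 [ 0.54775985 -0.10975347  0.13793094] 2.0661771314829425 [-0.07030536  0.24697083 -0.47500788]
poise {'at': [273.2, 192.7], 'conf': 0.51}
pointer {'at': [238.3, 203.8], 'conf': 0.66}
pointer {'at': [345.4, 185.6], 'conf': 0.3}
saddle_top {'at': [245.0, 167.6], 'conf': 0.61}
saddle_top {'at': [274.7, 198.3], 'conf': 0.51}
pan z 373 0.10917530975630152
```

View pics/s12z.png

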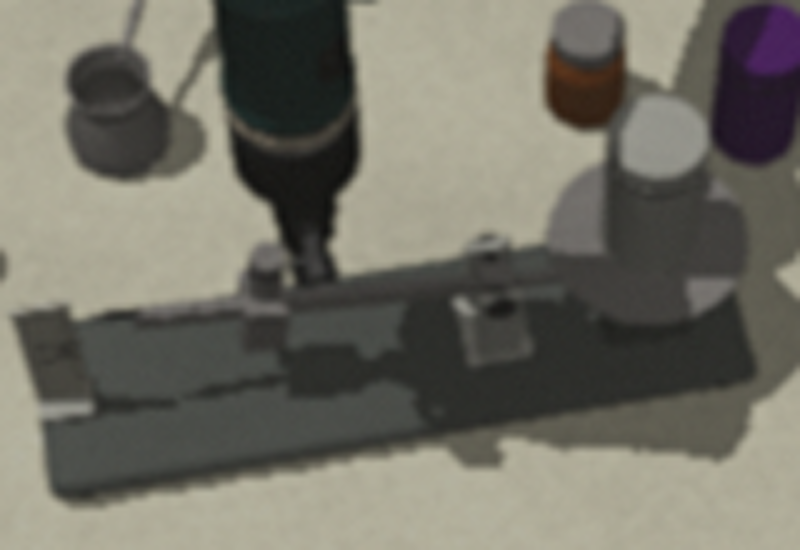

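Emit:
play_rows(slide=[[0.2,0,0],[0.2,0,0],[0.2,0,0],[0.2,0,0],[0.2,0,0],[0.2,0,0],[0.2,0,0],[0.2,0,0],[0.2,0,0],[0.2,0,0],[0.2,0,0],[0.2,0,0]], delta_rot=[[0,0,0],[0,0,0],[0,0,0],[0,0,0],[0,0,0],[0,0,0],[0,0,0],[0,0,0],[0,0,0],[0,0,0],[0,0,0],[0,0,0]])

```text
time: 18.58
tool_pos: [0.5477, -0.1077, 0.1379]
tcp_rot: [2.179, 2.259, 0.003]
wrist_force: [-0.2, 0.2, -0.0]
width: -0.004
```

```bash
python3 look.py 13
```

```text
18.5833 [ 0.54767444 -0.10765891  0.13785292] 2.065940986849986 [-0.22868833  0.21912124 -0.01563114]
poise {'at': [274.3, 191.4], 'conf': 0.65}
poise {'at': [292.2, 281.2], 'conf': 0.55}
pointer {'at': [238.6, 202.5], 'conf': 0.63}
saddle_top {'at': [275.3, 194.3], 'conf': 0.64}
saddle_top {'at': [271.9, 193.1], 'conf': 0.45}
pan z 379 0.1081032305098164
```

Emit:
play_rows(slide=[[-0.15,0,0],[-0.3,0,0],[-0.45,0,-0.05],[-0.6,0,-0.05],[-0.75,0,-0.1],[-0.9,0,-0.1],[-1.05,0,-0.1],[-1.05,0,-0.1],[-0.9,0,-0.1],[-0.8,0,-0.1],[-0.8,0,-0.1],[-0.8,0,-0.1]], delta_rot=[[0,0,0],[0,0,0],[0,0,0],[0,0,0],[0,0,0],[0,0,0],[0,0,0],[0,0,0],[0,0,0],[0,0,0],[0,0,0],[0,0,0]])

```text
time: 19.78
tool_pos: [0.548, -0.1156, 0.1389]
tcp_rot: [2.179, 2.259, 0.003]
wrist_force: [0.0, -0.9, 0.8]
width: 0.001
```

```bash
python3 look.py 14
```

```text
19.7833 [ 0.5479845  -0.11562233  0.13894042] 2.082736004617337 [ 0.02965367 -0.90334295  0.77528075]
poise {'at': [308.2, 195.1], 'conf': 0.56}
pointer {'at': [236.3, 201.2], 'conf': 0.95}
saddle_top {'at': [270.6, 195.4], 'conf': 0.72}
saddle_top {'at': [239.1, 204.9], 'conf': 0.23}
pan z 376 0.11263414706063724
```

Emit:
play_rows(slide=[[0,0,0],[0,0,0],[0,0,0],[0,0,0],[0,0,0],[0,0,0],[0,0,0],[0,0,0],[0,0,0],[0,0,0]], delta_rot=[[0,0,0],[0,0,0],[0,0,0],[0,0,0],[0,0,0],[0,0,0],[0,0,0],[0,0,0],[0,0,0],[0,0,0]])

```text
time: 20.82
tool_pos: [0.548, -0.1157, 0.1389]
tcp_rot: [2.179, 2.259, 0.003]
wrist_force: [0.3, 0.3, -0.1]
width: -0.001
```

```bash
python3 look.py 15
```

```text
20.8167 [ 0.54796531 -0.11567322  0.13888626] 2.0703874592300466 [ 0.34416742  0.27692072 -0.10372882]
poise {'at': [269.4, 194.7], 'conf': 0.72}
pointer {'at': [236.7, 209.4], 'conf': 0.75}
pointer {'at': [292.7, 278.4], 'conf': 0.15}
saddle_top {'at': [273.3, 196.3], 'conf': 0.64}
pan z 376 0.11297518283294739
```

View pics/s15z.png

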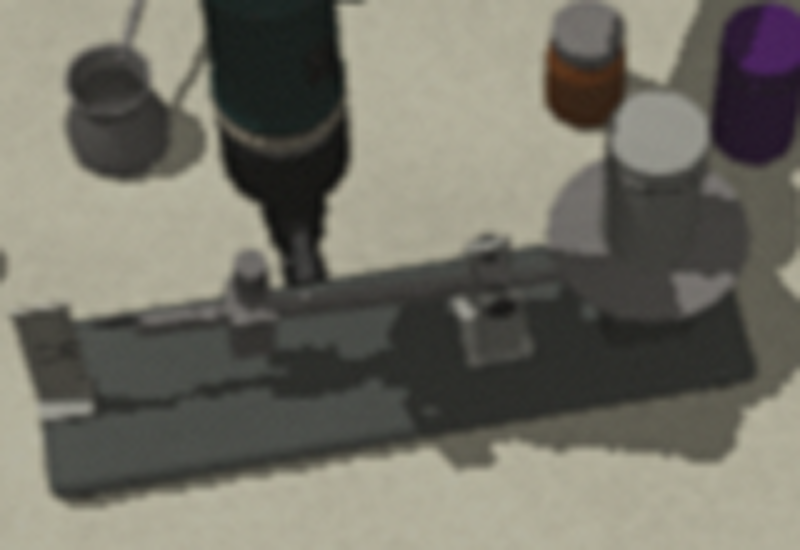

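Emit:
play_rows(slide=[[-0.2,0,0.2],[-0.4,0,0.4],[-0.6,0,0.5],[-0.75,0,0.5],[-0.9,0,0.5],[-1.1,0,0.5],[-1.3,0,0.5],[-1.5,0,0.5],[-1.55,0,0.5],[-1.2,0,0.5],[-1.0,0,0.5],[-1.0,0,0.5]], delta_rot=[[0,0,0],[0,0,0],[0,0,0],[0,0,0],[0,0,0],[0,0,0],[0,0,0],[0,0,0],[0,0,0],[0,0,0],[0,0,0],[0,0,0]])

```text
time: 22.02
tool_pos: [0.5484, -0.1253, 0.134]
tcp_rot: [2.179, 2.259, 0.004]
wrist_force: [-0.7, -0.5, 0.2]
width: -0.003
```

```bash
python3 look.py 16
```

```text
22.0167 [ 0.54838664 -0.1253195   0.13404869] 2.0848602503247746 [-0.67090391 -0.5293094   0.22656488]
poise {'at': [268.1, 194.7], 'conf': 0.69}
pointer {'at': [239.2, 209.1], 'conf': 0.8}
pointer {'at': [253.6, 205.5], 'conf': 0.31}
saddle_top {'at': [270.4, 198.9], 'conf': 0.71}
pan z 382 0.1168191027182659
```

Emit:
play_rows(slide=[[0,0,0],[0,0,0],[0,0,0],[0,0,0],[0,0,0],[0,0,0],[0,0,0],[0,0,0],[0,0,0],[0,0,0]], delta_rot=[[0,0,0],[0,0,0],[0,0,0],[0,0,0],[0,0,0],[0,0,0],[0,0,0],[0,0,0],[0,0,0],[0,0,0]])

```text
time: 23.05
tool_pos: [0.5484, -0.1256, 0.134]
tcp_rot: [2.179, 2.259, 0.003]
wrist_force: [-0.2, -0.3, -0.6]
width: -0.004
```

```bash
python3 look.py 17
```

```text
23.05 [ 0.54839032 -0.12559079  0.1339827 ] 2.0879850866661602 [-0.1519154  -0.28618688 -0.60760906]
poise {'at': [264.5, 196.7], 'conf': 0.73}
pointer {'at': [237.1, 208.2], 'conf': 0.89}
saddle_top {'at': [272.2, 198.3], 'conf': 0.56}
pan z 379 0.11764933909496977
```

View pics/s17z.png

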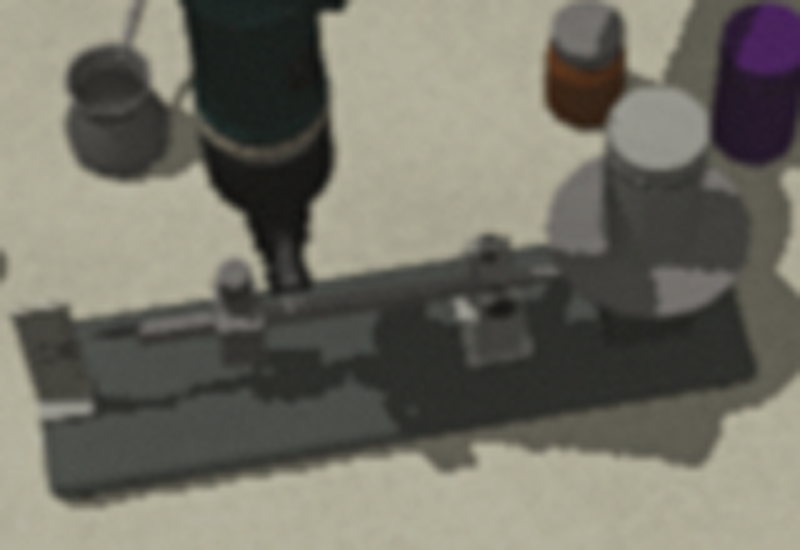

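Emit:
play_rows(slide=[[-0.2,0,0.1],[-0.4,0,0.3],[-0.55,0,0.3],[-0.7,0,0.3],[-0.85,0,0.3],[-1.05,0,0.3],[-1.25,0,0.3],[-1.45,0,0.3],[-1.45,0,0.3],[-1.0,0,0.3],[-0.5,0,0.3],[0,0,0.3]], delta_rot=[[0,0,0],[0,0,0],[0,0,0],[0,0,0],[0,0,0],[0,0,0],[0,0,0],[0,0,0],[0,0,0],[0,0,0],[0,0,0],[0,0,0]])

```text
time: 24.25
tool_pos: [0.5484, -0.1252, 0.1311]
tcp_rot: [2.179, 2.259, 0.003]
wrist_force: [-0.5, -1.0, -0.4]
width: -0.002
```

```bash
python3 look.py 18
```

```text
24.25 [ 0.54839288 -0.12522318  0.13106011] 2.0717780094332574 [-0.51683317 -0.96922618 -0.42817557]
poise {'at': [264.6, 198.4], 'conf': 0.66}
pointer {'at': [241.8, 209.8], 'conf': 0.61}
saddle_top {'at': [266.6, 198.8], 'conf': 0.44}
pan z 379 0.12141980070358649
```

Emit:
play_rows(slide=[[0.5,0,0],[1,0,0],[1,0,-0.5],[1,0,-2],[1,0,-4],[1,0,-7],[1,0,-10],[1,0,-13],[1,0,-14],[1,0,-14],[1,0,-14],[1,0,-14]], delta_rot=[[0,0,0],[0,0,0],[0,0,0],[0,0,0],[0,0,0],[0,0,0],[0,0,0],[0,0,0],[0,0,0],[0,0,0],[0,0,0],[0,0,0]])

```text
time: 25.45
tool_pos: [0.5464, -0.1148, 0.2689]
tcp_rot: [2.179, 2.262, 0.001]
wrist_force: [-0.4, 0.4, -0.8]
width: -0.001
```

```bash
python3 look.py 19
```

```text
25.45 [ 0.54640632 -0.11479824  0.26894136] 2.136144072133198 [-0.42596945  0.41384027 -0.78750842]
poise {'at': [264.3, 201.0], 'conf': 0.75}
pointer {'at': [237.2, 209.9], 'conf': 0.75}
saddle_top {'at': [268.0, 200.6], 'conf': 0.45}
pan z 380 0.12223623909413761
```

View pics/s19z.png

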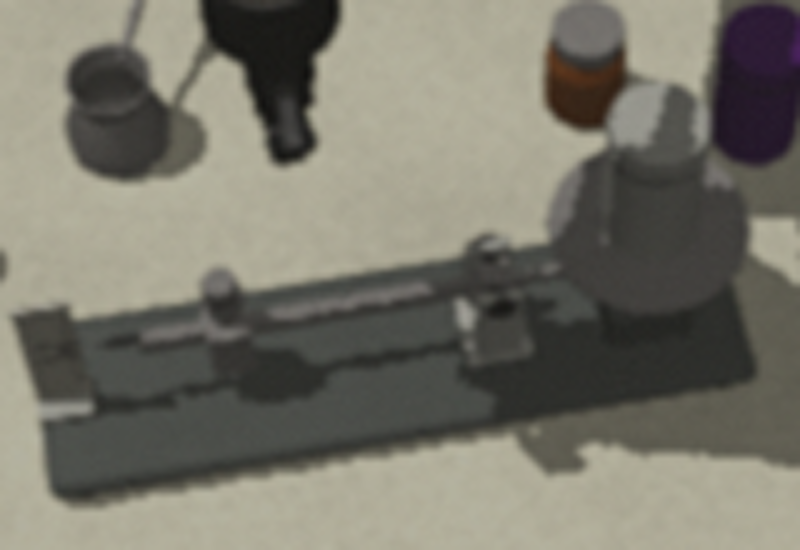

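Emit:
play_rows(slide=[[0,0,0],[0,0,0],[0,0,0],[0,0,0],[0,0,0],[0,0,0],[0,0,0],[0,0,0],[0,0,0],[0,0,0]], delta_rot=[[0,0,0],[0,0,0],[0,0,0],[0,0,0],[0,0,0],[0,0,0],[0,0,0],[0,0,0],[0,0,0],[0,0,0]])

```text
time: 26.48
tool_pos: [0.5466, -0.1149, 0.2689]
tcp_rot: [2.18, 2.262, 0.0]
wrist_force: [0.3, 0.5, -0.2]
width: 0.005
```

```bash
python3 look.py 20; python3 - <<'E'
from h import *
for n in('top','scene'):
    p=read_camera(n);P=cloud(p);m=(P[...,2]>.06)&(P[...,2]<.11)
    y0=PIV[1]-P[...,1]; m&=(abs(P[...,0]-(PIV[0]+.035*y0))<.004)&(((y0>.04)&(y0<.14))|((y0>.195)&(y0<.222)))
    Q=P[m];d=.008-Q[:,1]
    b=[(round(a,2),round(np.max(Q[abs(d-a)<.005,2]),4)) for a in(.05,.07,.09,.11,.13,.2,.215) if (abs(d-a)<.005).any()];print(n,b)
    m=(np.hypot(P[...,0]-.54,P[...,1]-.106)<.05)&(P[...,2]>.22)&(P[...,2]<.245)
    if m.sum()>20: print('can',m.sum(),P[m].mean(0),cv2.minEnclosingCircle(P[m][:,:2].astype(np.float32)),P[m][:,2].std())
E
```

```text
26.4833 [ 0.54655921 -0.1148849   0.26894009] 2.1344756831551654 [ 0.29875811  0.48497902 -0.21995025]
poise {'at': [263.2, 198.9], 'conf': 0.66}
pointer {'at': [239.3, 211.9], 'conf': 0.83}
saddle_top {'at': [268.6, 201.5], 'conf': 0.49}
pan z 377 0.122763974753209
top [(0.05, np.float64(0.0972)), (0.07, np.float64(0.097)), (0.11, np.float64(0.0966)), (0.13, np.float64(0.0917)), (0.2, np.float64(0.0929)), (0.21, np.float64(0.0952))]
can 351 [0.5382667  0.10763611 0.23355425] ((0.5388385653495789, 0.10785137861967087), 0.03080875054001808) 0.0029874299694196177
scene [(0.05, np.float64(0.0942)), (0.07, np.float64(0.0959)), (0.09, np.float64(0.0911)), (0.11, np.float64(0.0929)), (0.13, np.float64(0.0931)), (0.2, np.float64(0.0918)), (0.21, np.float64(0.0937))]
can 314 [0.54340513 0.10461371 0.23165766] ((0.5403881669044495, 0.10593350231647491), 0.03280247002840042) 0.0034909529740147225
```

```bash
python3 - <<'E'
from h import *
p=read_camera('top');P=cloud(p);z=P[...,2];r=np.hypot(P[...,0]-.5405,P[...,1]-.108)
m=(r<.062)&(r>.045)&(z>.1)&(z<.15);print(m.sum(),np.median(z[m]))
save(p,'t21')
p=read_camera('scene');cv2.imwrite('pics/p21.png',cv2.resize(cv2.cvtColor(p['image'][180:240,215:295],cv2.COLOR_RGB2BGR),None,fx=10,fy=10,interpolation=cv2.INTER_CUBIC))
s=read_state();print(s['time'])
E
```

```text
564 0.1236209728166936
26.8833
```

View pics/p21.png

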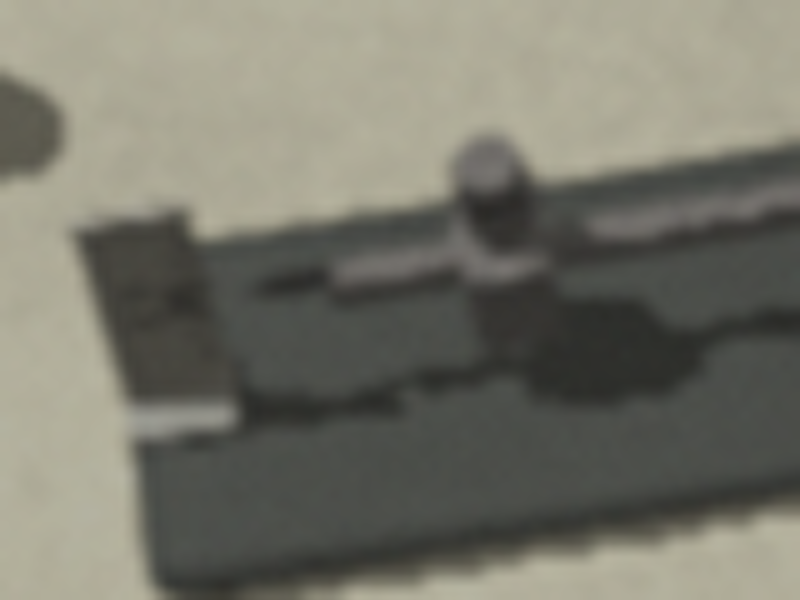

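```bash
python3 - <<'E'
from h import *
print(finish_job())
E
```

```text
the job is handed in; nothing more can be done
None
```

I weighed the canister and handed the job in at about 27 s of the 72 s. By my measurements the pointer rests between the two long marks. I inferred that from the beam and pan rather than by seeing the marks.

**What I did:**
- I stood the aluminium canister on the pan and released it as the pan reached its lower stop.
- I pushed the poise outward by its knob with the closed fingers. It went from the 6th notch to the 17th, which is 128 mm out from the first. That puts the canister at about 320 g.
- The highest push force I read was about 4.3 N, against the 12 N limit. I then lifted the hand clear.

**Last checks:**
- **Canister:** upright on the pan, with its axis within about 3 mm of the pan's centre.
- **Pan height:** at rest at 122.8 mm in the scene camera and 123.6 mm in the top camera, against 122 mm when level. The last two single-notch moves each raised it by about 4.6 mm, as expected.
- **Pointer:** this puts the tip about 1 to 4 mm below the index centre, inside the ±7.5 mm limit. One notch further in would have left it about 9 mm above, outside.

**Less certain:**
- The marks on the index plate could not be made out in any picture.
- The pointer network was a few pixels noisy (at 2 pixels to 12 mm), so I relied on pan height and beam level. The two cameras disagreed by just under 1 mm on the pan height.
- I did not re-measure the bystanders at the end. I saw no contact with any of them during the job.

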